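# Gap the panel with the spacer and hold it flush

## Task

At the model-car bench, lift the yellow spacer out of its wooden holder, slide it all the way down, upright, into the one gap between the brown panel and a stop block that is wide enough for it, and let go of it there. Then press the sprung brown panel down with the fingertips until its top is flush with the stop blocks, and finish while still holding it pressed flush, with the spacer standing in its gap. Leave the model car, the pliers and the screwdriver where they lie.

Things in the scene. Friction and masses are not known exactly. Their poses are not given: they have to be found in the camera images.
- spacer_center (a point): Centre (half-way up) of the yellow plastic spacer, an upright flat block 34 mm long (its x) x 11 mm thick (its y) x 75 mm tall (its z), 40 g, with rounded long lower edges (3 mm radius). At the start it stands in the holder's slot, its x along the holder's x, its lower face 6 mm above the bench and 45 mm of it sticking out above the holder, free to be grasped across its thickness from above. Standing on the jig base its centre is 49.5 mm above the bench.
- holder: Fixed light-wood holder, 80 x 56 mm foot 6 mm thick, block 62 x 39 mm on it, top 36 mm above the bench, with one slot 38 mm (x) x 13 mm (y), 30 mm deep. Origin: centre of its underside, on the bench.
- jig: Fixed green-painted jig base plate, 136 (x) x 184 (y) x 12 mm, lying on the bench with varying yaw. Origin: centre of its underside, on the bench, straight below the panel's centre. Four aluminium stop blocks stand on it at x = +-29, y = +-68 mm (jig frame), two along each long side of the panel; all tops are 36 mm above the bench. Which block stands at which of the four places varies.
- stop_a: Fixed aluminium stop block 50 (x) x 18 (y) x 24 mm, the slimmest: the gap between it and the panel is 14 mm wide, the only one that takes the spacer. The gap is 24 mm deep down to the jig base, lies on the panel's side of the block, and its centre line is 52 mm from the jig's centre line (jig y = +52 or -52 mm). Origin: centre of its underside, on the jig base; x along the block, parallel to the panel's sides (jig x).
- stop_b: Fixed aluminium stop block 50 (x) x 34 (y) x 24 mm; its gap to the panel is only 6 mm wide. Origin: centre of its underside, on the jig base; x along the block, parallel to the panel's sides (jig x).
- stop_c: Fixed aluminium stop block 50 (x) x 34 (y) x 24 mm; its gap to the panel is only 6 mm wide. Origin: centre of its underside, on the jig base; x along the block, parallel to the panel's sides (jig x).
- stop_d: Fixed aluminium stop block 50 (x) x 34 (y) x 24 mm; its gap to the panel is only 6 mm wide. Origin: centre of its underside, on the jig base; x along the block, parallel to the panel's sides (jig x).
- panel_top (a point): Centre of the top face of the brown panel, 108 (jig x) x 90 (jig y) x 18 mm, between the stop blocks over the jig's centre, carried on spring pins. Its top stands 42 mm above the bench when free (6 mm proud of the stop blocks) and 36 mm when pressed flush. It only moves straight up and down.
- panel (a joint): How far the brown panel is pressed down: 0 = free, proud by 6 mm (0.006 m); 0.006 = flush with the stop blocks, at its stop. The spring pushes back with about 4 N at 0 and 10 N at flush; it springs up when let go.
- car: Bystander: blue and white model car, 130 x 60 x 44 mm, loose on the bench. Origin: centre of its underside.
- pliers: Bystander: small pliers with red handles, about 150 x 56 x 12 mm, lying loose on the bench. Origin: under the pivot.
- driver: Bystander: screwdriver with a black handle, about 200 mm long, lying loose on the bench along its x, handle towards -x. Origin: on its underside, near the middle.
Mind the look-alikes: they are no part of the job. What is shaped like the jig but orange or turquoise is not meant.

How it is judged:
On the way, in this order (a step that is already met when the one before it is completed fails the run):
1. the spacer stands fully down in the wide gap, let go of, while the panel is still proud (x of spacer_center in the frame of stop_a between -0.014 and 0.014 m and y of spacer_center in the frame of stop_a between -0.022 and 0.022 m and y of spacer_center in the frame of jig between -0.058 and 0.058 m and (y of spacer_center in the frame of jig above 0.046 m or y of spacer_center in the frame of jig below -0.046 m) and z of spacer_center in the frame of jig below 0.053 m and angle between spacer_center's own z axis and vertical below 0.2 rad and contact force between the fingers and spacer below 0.3 N and linear speed of spacer below 0.03 m/s and value of joint panel below 0.0025 m), for 0.2 s.
2. the panel is pressed flush by the fingers with the spacer still in the gap (x of spacer_center in the frame of stop_a between -0.014 and 0.014 m and y of spacer_center in the frame of stop_a between -0.022 and 0.022 m and y of spacer_center in the frame of jig between -0.058 and 0.058 m and (y of spacer_center in the frame of jig above 0.046 m or y of spacer_center in the frame of jig below -0.046 m) and z of spacer_center in the frame of jig below 0.053 m and angle between spacer_center's own z axis and vertical below 0.2 rad and value of joint panel above 0.0045 m and contact force between the fingers and panel above 4 N), for 0.3 s.
At the end, for the whole second after the job is handed in: The spacer rests untouched on the jig base in the gap at the slim block (within 14 mm of its middle along the gap, lower face within 3.5 mm of the base, within 0.2 rad of upright), while the fingers press the panel with over 4 N and it is within 1.5 mm of flush (all of step 2 and contact force between the fingers and spacer below 0.3 N and linear speed of spacer below 0.03 m/s); the arm keeps its last pose, push and grip.
It fails at once if the model car moved by more than 30 mm (distance of car from where it was at the start of the episode above 0.03 m).
It fails at once if the pliers moved by more than 30 mm (distance of pliers from where it was at the start of the episode above 0.03 m).
It fails at once if the screwdriver moved by more than 30 mm (distance of driver from where it was at the start of the episode above 0.03 m).
It also fails if it takes over 51 s, if anything falls off the work surface, if the arm or the gripper's body presses on something with over 40 N, if the wrist force passes 120 N, or if a joint passes its speed limit or range.

## Robot

A 6-joint arm with a two-finger parallel gripper is mounted at the origin on the work surface. World frame = base frame: x ahead of the robot, y to its left, z up, the work surface at z = 0. Lengths are in m, angles in rad, forces in N, time in s.
With the tool pointing down it reaches from about 0.25 to 0.725 m from the base axis. Payload 4 kg.
Tool frame: the origin (TCP) lies on the centre line of the jaws, within the pads' length; the fingertips stand manip.tips_ahead ahead of it and the grasp point (between the pads) lies 8 mm behind it (manip.tips_ahead is the distance from the TCP to the fingertips, in m); x points along the fingers, y is the direction in which the jaws open and shut, and the axes are right-handed (so a half turn about x gives the same grasp; the last joint's range is limited). The gripper opens to 85 mm and grips with 20 to 120 N. Pads are 22 mm wide; open, the fingers measure 114 mm over their backs; the gripper's body (76 mm by 85 mm) begins 54 mm behind the grasp point. The pads swing forward as they close: fully open they stand 13 mm farther back than shut.
Start: joints at [-1.296, 0.241, 0.005, 1.335, 0, 1.571], TCP at [0.136, -0.481, 0.242] pointing down, gripper open.
Joint ranges: [-2.72, 2.72], [-1.05, 1.87], [-1.09, 1.28], [-1.99, 2.15], [-1.42, 1.44], [-3.14, 3.14]. Speed limits (rad/s): [2.79, 2.79, 3.14, 3.14, 3.14, 3.14].

## Interface

Orientations are given as a unit quaternion [w, x, y, z].
In Python, from plant import manip, viewer gives the robot as it stands.
- The arm moves only by the shell command python3 -m creep 'ROWS' [FORCE]. ROWS is a JSON object of lists of equal length, an entry for each row: "translation": the shift along the tool's x, y, z scaled (see below), a list of three; "turn": the turn, a rotation vector about the tool's x, y, z scaled (see below), a list of three; "grip": the closure, from -1 (fully open) to 1 (shut). A call has 1 to 10 rows; each row is the pose to reach, as a shift and turn from the pose commanded when the call began, along the tool's axes at that moment; what a row does not reach only later rows make up. The controller multiplies each number of a shift by 0.2 m and each number of a turn by 45 degrees. A row lasts 1/12 s, in which the tool goes at most 41.7 mm and 7.16 degrees, less where a joint would pass 70% of its speed; a pose out of reach is approached as far as the arm can. A call with a number of a shift or a turn outside -1 to 1 is refused whole. A call with a gripper value outside its range is refused whole. The fingers move at their own pace and stop on an object; FORCE is the grip in N (left out, the last holds). Time passes only in rows, so rows that repeat a pose let the fingers close. It gives the time, the measured TCP pose, the force and the opening at its end, in the units of the state.
- manip.state(): the state, without advancing time (a new reading comes with each control period).
- viewer.grab_frame(name): name is "scene" or "top" or "wrist"; returns the picture (384x512x3 uint8, blue, green, red); there is no depth.
- viewer.camera_params(name): a dict with "camera_matrix" (3x3 intrinsics, pixels), "R" (3x3) and "t" (3): a world point X has camera coordinates R X + t. Camera axes: x right, y down, z forward; pixel columns grow to the right and rows downward; lengths in m; the calibration is good to about 2 mm. A picture is of the moment at which its call begins: read the wrist's pose just before it. camera_params takes no time and is no camera call; for the wrist camera it gives the pose at the moment of the call.
- manip.sign_off(): hands the job in, once; it reports no verdict.
The state is a dict: "clock": time; "joints": joint angles; "joint_vel": joint speeds; "joint_efforts": joint torques, N m; "eef_pos": TCP position; "ee_rot": TCP orientation; "force": force on the tool from outside, world axes, zero at the start; "wrist_torque": the same for the moment, N m; "gripper_width": opening from 0.0 (shut) to 1.0 (fully open).
Only numpy, scipy, OpenCV 4.12 (cv2) and the standard library are available. Lean on these libraries where they do the work, as an engineer would, in place of code of your own. Each camera call takes 0.05 s, during which the arm holds its last target.

## Working session

There is one attempt and no reset: what is moved stays moved. The work goes in short steps, Python scripts to look and compute and a shell command to move; the robot and the scene stay as the last step left them, time stands still between calls to the robot, and variables do not carry over. Pictures are saved under pics/ and viewed, and the job is handed in when it is done.

```bash
ls; mkdir -p pics; python3 - <<'E'
from plant import manip, viewer
import cv2
s=manip.state(); print(s); print(manip.tips_ahead)
for n in("scene","top","wrist"):
    p=viewer.camera_params(n); print(n,p)
    cv2.imwrite(f"pics/a_{n}.png",viewer.grab_frame(n))
E
```

```text
pics
{'clock': 0.0, 'joints': array([-1.29597785e+00,  2.41419047e-01,  3.72662043e-03,  1.33518859e+00,
       -9.10079500e-06,  1.57078501e+00]), 'joint_vel': array([ 5.82647755e-05, -8.48797439e-05,  1.06862005e-03, -2.70307544e-03,
       -4.94453016e-04, -2.11018046e-04]), 'joint_efforts': array([ 7.64341657e-04, -3.72315896e+01,  2.52409708e+01,  1.68558763e-02,
       -3.60742604e-05,  5.71373178e-06]), 'eef_pos': array([ 0.1355197 , -0.48065683,  0.24141081]), 'ee_rot': array([-0.09613179, -0.70033666, -0.09759111,  0.70054494]), 'force': array([-0.13836578,  0.63673577, -0.61342657]), 'wrist_torque': array([-0.0019183 ,  0.00740178, -0.08275896]), 'gripper_width': 1.0001621160230998}
0.011
scene {'camera_matrix': array([[431.37234924,   0.        , 249.52424075],
       [  0.        , 431.37234924, 198.18500352],
       [  0.        ,   0.        ,   1.        ]]), 'R': array([[ 0.71793645,  0.69598156, -0.01330121],
       [ 0.51146629, -0.54036962, -0.6681339 ],
       [-0.47219644,  0.47287456, -0.74392215]]), 't': array([-0.33486954, -0.18829713,  1.31908593])}
top {'camera_matrix': array([[483.1753141 ,   0.        , 264.13302396],
       [  0.        , 483.1753141 , 190.50118599],
       [  0.        ,   0.        ,   1.        ]]), 'R': array([[-2.84883897e-04, -9.99996562e-01,  2.60670258e-03],
       [-9.86572987e-01, -1.44670783e-04, -1.63320913e-01],
       [ 1.63320728e-01, -2.61822985e-03, -9.86569554e-01]]), 't': array([0.01906059, 0.46585132, 1.31619058])}
wrist {'camera_matrix': array([[270.60564011,   0.        , 253.0713    ],
       [  0.        , 270.60564011, 189.80187951],
       [  0.        ,   0.        ,   1.        ]]), 'R': array([[ 0.27113355, -0.96254004, -0.00180736],
       [-0.92278798, -0.26046911,  0.28393341],
       [-0.27376804, -0.07531606, -0.9588423 ]]), 't': array([-0.500983  , -0.03792295,  0.37936689])}
```

View pics/a_scene.png

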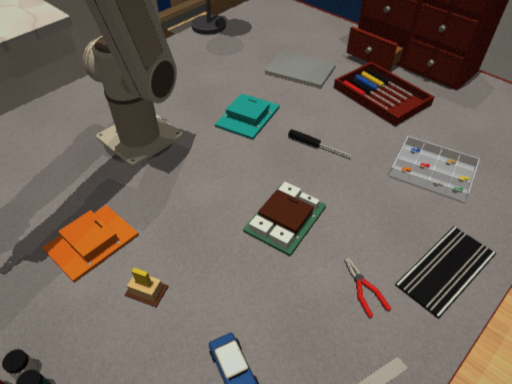

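View pics/a_top.png

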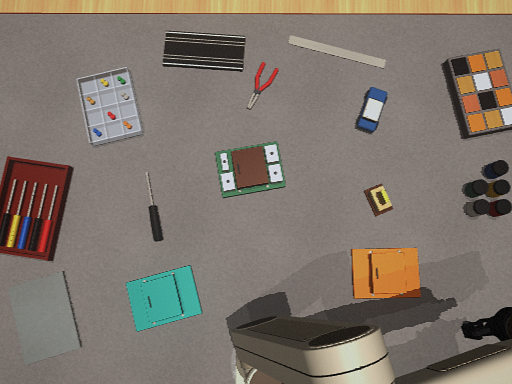

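View pics/a_wrist.png

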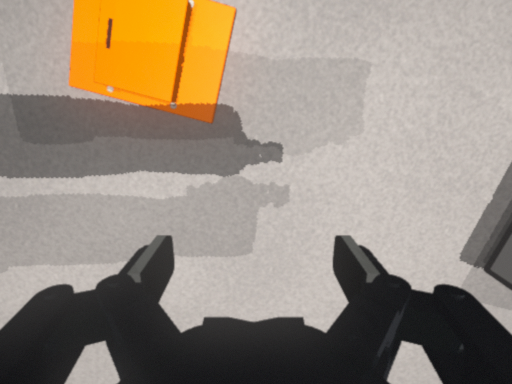

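The top view shows the green jig around (250,168), with a slimmer block at about (224,160), and the holder with the yellow spacer at about (379,199). The car is at (372,110). I'll zoom in on these.

```bash
python3 - <<'E'
import cv2,numpy as np
im=cv2.imread('pics/a_top.png')
a=cv2.resize(im[130:210,205:295],None,fx=6,fy=6,interpolation=cv2.INTER_CUBIC)[:480]
b=cv2.resize(im[170:230,350:410],None,fx=6,fy=6,interpolation=cv2.INTER_CUBIC)
c=np.zeros((480,a.shape[1]+0,3),np.uint8)
cv2.imwrite('pics/z_jig.png',a); cv2.imwrite('pics/z_hold.png',b)
E
```

```text
(no output)
```

View pics/z_jig.png

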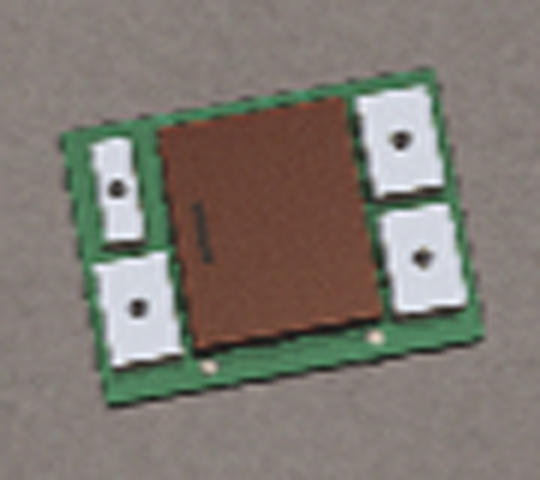

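View pics/z_hold.png

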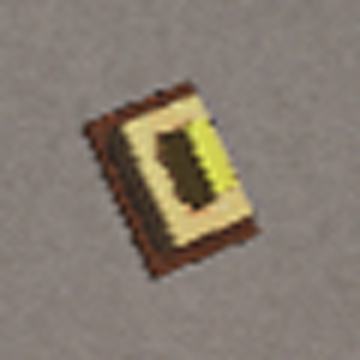

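The slim block is the far-left one (zoom ~(118,190)), with its gap facing the panel. Next I'll measure poses with masks and ray-plane casting.

```bash
cat > h.py <<'E'
import cv2,numpy as np
from plant import manip,viewer
def cast(p,uv,z):
    uv=np.atleast_2d(np.asarray(uv,float)); K,R,t=p['camera_matrix'],p['R'],np.asarray(p['t']).ravel()
    d=np.c_[cv2.undistortPoints(uv.reshape(-1,1,2),K,None).reshape(-1,2),np.ones(len(uv))]@R
    C=-R.T@t
    return C+d*((z-C[2])/d[:,2])[:,None]
def proj(p,X):
    X=np.atleast_2d(X); x=(X@p['R'].T+p['t'])@p['camera_matrix'].T; return x[:,:2]/x[:,2:]
def mask(im,lo,hi):
    return cv2.inRange(cv2.cvtColor(im,cv2.COLOR_BGR2HSV),lo,hi)
def big(m,roi=None):
    if roi: 
        n=np.zeros_like(m); x0,y0,x1,y1=roi; n[y0:y1,x0:x1]=m[y0:y1,x0:x1]; m=n
    cs,_=cv2.findContours(m,cv2.RETR_EXTERNAL,cv2.CHAIN_APPROX_NONE)
    return max(cs,key=cv2.contourArea).reshape(-1,2)
def rect(p,c,z):
    X=cast(p,c,z)[:,:2]; r=cv2.minAreaRect((X*1000).astype(np.float32)); return r
E
python3 - <<'E'
from h import *
im=cv2.imread('pics/a_top.png');p=viewer.camera_params('top')
hsv=cv2.cvtColor(im,cv2.COLOR_BGR2HSV)
for n,uv in dict(green=(219,185),panel=(250,165),slim=(224,158),foot=(372,212),wood=(373,195),yel=(387,195)).items(): print(n,hsv[uv[1],uv[0]])
g=mask(im,(50,70,40),(85,255,255)); c=big(g,(205,130,295,205)); print('jig',rect(p,c,.012),cv2.contourArea(c))
b=mask(im,(0,90,40),(15,255,160)); c=big(b,(205,130,295,205)); print('panel',rect(p,c,.042))
w=mask(im,(0,0,190),(180,60,255)); cs,_=cv2.findContours(w[130:205,205:295],0,cv2.CHAIN_APPROX_NONE)
for q in cs:
    if len(q)>15: print('blk',rect(p,q.reshape(-1,2)+[205,130],.036))
f=mask(im,(0,75,20),(35,255,255)); c=big(f,(355,175,405,225)); print('foot all',rect(p,c,.006))
y=mask(im,(24,150,90),(35,255,255)); c=big(y,(355,175,405,225)); print('yel',rect(p,c,.081)); print(c.min(0),c.max(0))
for n in("scene",):
    im=cv2.imread('pics/a_scene.png')
    cv2.imwrite('pics/z_s.png',cv2.resize(im[255:315,110:180],None,fx=8,fy=8,interpolation=cv2.INTER_CUBIC))
E
```

```text
green [  9  25 134]
panel [  8 122 107]
slim [108  15 227]
foot [ 11  27 131]
wood [ 25  94 214]
yel [ 27 110 187]
jig ((533.4801025390625, 60.56341552734375), (134.96568298339844, 182.54893493652344), 10.181085586547852) 597.5
panel ((533.7694702148438, 60.68315887451172), (106.56412506103516, 90.42144012451172), 10.173189163208008)
blk ((493.5435791015625, 121.47764587402344), (48.40816116333008, 31.984601974487305), 10.082736015319824)
blk ((517.7197875976562, -12.340002059936523), (47.84086990356445, 32.180450439453125), 9.776545524597168)
blk ((550.7620239257812, 131.83609008789062), (47.82434844970703, 15.844483375549316), 9.923562049865723)
blk ((574.6890258789062, -2.0453319549560547), (47.964324951171875, 32.10341262817383), 9.779953002929688)
foot all ((445.5681457519531, -307.7469177246094), (79.72588348388672, 57.897789001464844), 22.87204360961914)
yel ((444.2093200683594, -306.8865661621094), (31.07793617248535, 10.931417465209961), 21.696928024291992)
[381 190] [388 201]
```

View pics/z_s.png

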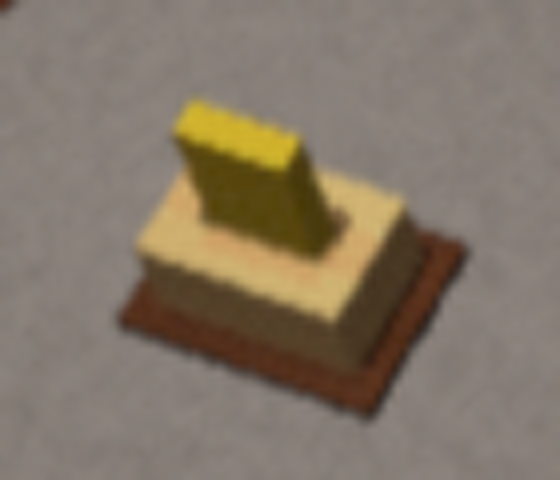

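Both views agree: the spacer stands at about (0.444,-0.307) with yaw ~22.8°, and the wide gap is at about (0.553,0.1165) with the jig at yaw 10.1°. Next comes a helper that converts a target pose into move units.

```bash
cat >> h.py <<'E'
from scipy.spatial.transform import Rotation as Ro
def axes(s=None):
    s=s or manip.state(); q=s['ee_rot']; return Ro.from_quat([q[1],q[2],q[3],q[0]])
def need(pos,yaw):
    """yaw deg = wanted direction of the jaw axis (tool y) in the world, mod 180; tool x straight down"""
    s=manip.state(); R0=axes(s); best=None
    for k in(0,180):
        a=np.radians(yaw+k); y=np.array([np.cos(a),np.sin(a),0]); x=np.array([0,0,-1.]); R=np.c_[x,y,np.cross(x,y)]
        r=(R0.inv()*Ro.from_matrix(R)).as_rotvec()
        if best is None or np.linalg.norm(r)<np.linalg.norm(best): best=r
    print('clk %.2f'%s['clock'],'pos',s['eef_pos'].round(4),'force',s['force'].round(1),'w',round(s['gripper_width'],3),'jaw yaw',round(np.degrees(np.arctan2(*R0.as_matrix()[1::-1,1])),2),'j',s['joints'].round(2))
    print('trans',(R0.inv().apply(np.array(pos)-s['eef_pos'])/.2).round(4),'turn',(np.degrees(best)/45).round(4))
E
python3 -c "
from h import *
need([.444,-.307,.17],112.8);need([.553,.1165,.17],100.1)"
```

```text
clk 0.15 pos [ 0.1355 -0.4808  0.2416] force [0.2 0.4 1.8] w 0.999 jaw yaw -74.26 j [-1.3   0.24  0.    1.34 -0.    1.57]
trans [ 0.3587 -0.4174 -1.7202] turn [-1.568e-01 -1.000e-04  2.000e-03]
clk 0.15 pos [ 0.1355 -0.4808  0.2416] force [0.2 0.4 1.8] w 0.999 jaw yaw -74.26 j [-1.3   0.24  0.    1.34 -0.    1.57]
trans [ 0.3617 -2.3076 -2.8193] turn [1.254e-01 1.000e-04 2.000e-03]
```

```bash
python3 -m creep '{"translation":[[0.1,-0.2,-0.9],[0.1,-0.2,-0.9],[0.1,-0.2,-0.9],[0.1,-0.2,-0.9],[0.1,-0.2,-0.9],[0.1,-0.2,-0.9]],"turn":[[0,0,0],[0,0,0],[0,0,0],[0,0,0],[0,0,0],[0,0,0]],"grip":[0,0,0,0,0,0]}' 40; python3 -c "
from h import *
need([.444,-.307,.18],112.8)"
```

```text
clock: 0.65
eef_pos: [0.301, -0.3914, 0.2214]
ee_rot: [0.098, 0.7, 0.1, -0.7]
force: [-0.4, -0.8, -0.7]
gripper_width: 0.506
clk 0.65 pos [ 0.301  -0.3914  0.2214] force [-0.4 -0.8 -0.7] w 0.506 jaw yaw -73.91 j [-0.92  0.24 -0.05  1.28  0.    1.94]
trans [ 0.2077 -0.2071 -0.8039] turn [-0.1492 -0.0009  0.0024]
```

```bash
python3 -m creep '{"translation":[[0.2,-0.21,-0.8],[0.2,-0.21,-0.8],[0.2,-0.21,-0.8],[0.2,-0.21,-0.8],[0.2,-0.21,-0.8],[0.2,-0.21,-0.8],[0.2,-0.21,-0.8]],"turn":[[-0.15,0,0.002],[-0.15,0,0.002],[-0.15,0,0.002],[-0.15,0,0.002],[-0.15,0,0.002],[-0.15,0,0.002],[-0.15,0,0.002]],"grip":[0,0,0,0,0,0,0]}'; python3 -c "
from h import *
p=viewer.camera_params('wrist');im=viewer.grab_frame('wrist');cv2.imwrite('pics/w1.png',im)
print(proj(p,np.array([[.444,-.307,.081]])))
need([.444,-.307,.056],112.8)"
```

```text
clock: 1.23
eef_pos: [0.4399, -0.3103, 0.182]
ee_rot: [-0.138, -0.693, -0.138, 0.694]
force: [0.5, -0.4, -0.2]
gripper_width: 0.498
[[249.23144102 186.39647628]]
clk 1.28 pos [ 0.4396 -0.3108  0.1824] force [-0.5  0.4 -0.2] w 0.5 jaw yaw -67.57 j [-0.61  0.35 -0.01  1.22 -0.    2.14]
trans [ 0.6318 -0.0101 -0.0284] turn [-0.0083  0.0013 -0.0018]
```

View pics/w1.png

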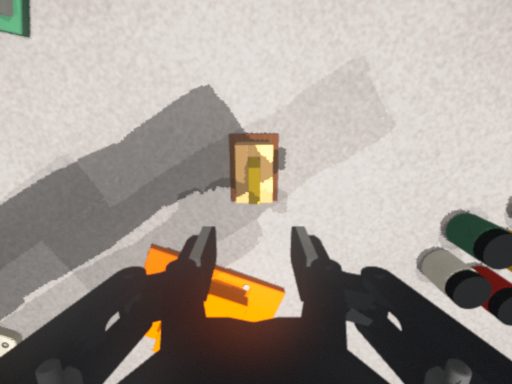

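The wrist view shows the holder at (254,168) with the spacer at about (254,180). I'll measure its top face.

```bash
python3 - <<'E'
from h import *
im=cv2.imread('pics/w1.png'); p=viewer.camera_params('wrist')
cv2.imwrite('pics/w1z.png',cv2.resize(im[125:215,215:295],None,fx=7,fy=6,interpolation=cv2.INTER_CUBIC))
f=mask(im,(0,75,20),(35,255,255)); c=big(f,(222,125,285,212)); print('foot',rect(p,c,.006)); print(c.min(0),c.max(0))
hsv=cv2.cvtColor(im,cv2.COLOR_BGR2HSV)
for v in range(140,208,4): print(v,hsv[v,254],end=' ')
print()
for u in range(228,282,3): print(u,hsv[180,u],hsv[198,u],end=' ')
E
```

```text
foot ((443.56854248046875, -312.192138671875), (83.11530303955078, 55.42521667480469), 22.40692710876465)
[229 134] [278 204]
140 [ 12 119 111] 144 [ 17 113 151] 148 [ 17 121 196] 152 [ 17 122 195] 156 [ 19 137 175] 160 [ 23 172 139] 164 [ 22 169 140] 168 [ 23 194 185] 172 [ 23 194 197] 176 [ 23 195 197] 180 [ 23 194 197] 184 [ 23 194 197] 188 [ 23 194 195] 192 [ 23 194 192] 196 [ 22 175 149] 200 [ 22 169 146] 204 [ 18  42 171] 
228 [14 28 99] [ 14  18 184] 231 [10 94 79] [ 10  90 119] 234 [ 13 107  88] [ 11 140 140] 237 [ 16 124 195] [ 24 100 253] 240 [ 17 123 203] [ 24  97 254] 243 [ 16 124 195] [ 24  95 254] 246 [ 17 121 154] [ 24  96 254] 249 [ 23 194 192] [ 23 157 156] 252 [ 23 195 195] [ 23 171 145] 255 [ 23 197 195] [ 23 168 146] 258 [ 23 193 197] [ 23 168 150] 261 [ 17 124 205] [ 25  92 254] 264 [ 22 110 239] [ 25  95 254] 267 [ 27  80 254] [ 24  95 254] 270 [ 28  70 255] [ 25  94 254] 273 [ 14 135 177] [ 12 132 151] 276 [ 10 131 162] [ 10 119 144] 279 [ 13  19 213] [ 14  18 184]
```

View pics/w1z.png

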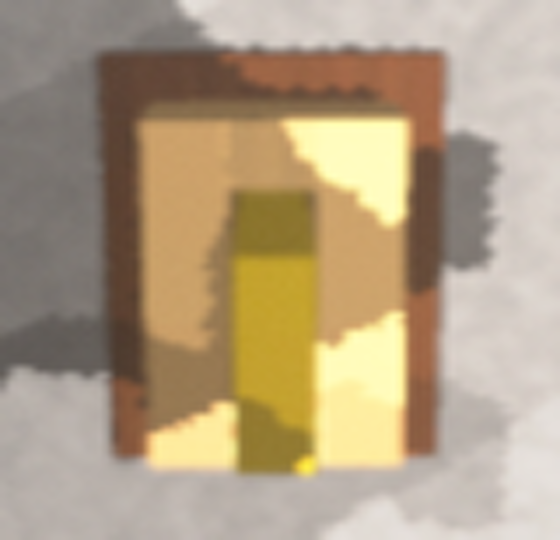

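```bash
python3 -m creep '{"translation":[[0.15,0,-0.01],[0.2,0,-0.02],[0.2,0,-0.02],[0.2,0,-0.02],[0.2,0,-0.02],[0.2,0,-0.02]],"turn":[[-0.01,0,0],[-0.01,0,0],[-0.01,0,0],[-0.01,0,0],[-0.01,0,0],[-0.01,0,0]],"grip":[0,0,0,0,0,0]}'; python3 - <<'E'
from h import *
p=viewer.camera_params('wrist');im=viewer.grab_frame('wrist');cv2.imwrite('pics/w2.png',im)
s=viewer.camera_params('scene');ims=viewer.grab_frame('scene');cv2.imwrite('pics/s2.png',ims)
need([.444,-.307,.056],112.8)
print(proj(p,np.array([[.444,-.307,.081]])), 'C',-p['R'].T@p['t'])
y=mask(im,(20,140,100),(32,255,255));c=big(y,(200,100,300,260));print(c.min(0),c.max(0))
f=mask(ims,(0,75,20),(35,255,255)); c=big(f,(110,255,180,315)); X=cast(s,c,.0);print('scene bbox',c.min(0),c.max(0))
cv2.imwrite('pics/w2z.png',cv2.resize(im[100:260,160:340],None,fx=4,fy=3.7,interpolation=cv2.INTER_CUBIC))
E
```

```text
clock: 1.78
eef_pos: [0.4447, -0.3094, 0.1436]
ee_rot: [0.141, 0.694, 0.139, -0.692]
force: [-0.4, -0.1, -0.2]
gripper_width: 0.501
clk 1.88 pos [ 0.4448 -0.3092  0.1434] force [ 0.5 -0.6  0.2] w 0.498 jaw yaw -67.08 j [-0.61  0.38 -0.06  1.12 -0.    2.13]
trans [ 4.372e-01 -1.300e-02 -1.000e-04] turn [ 0.0028 -0.0012 -0.0042]
[[247.10846437 206.21135425]] C [ 0.51051766 -0.28315624  0.27581541]
[245 169] [260 224]
scene bbox [125 268] [167 306]
```

View pics/w2z.png

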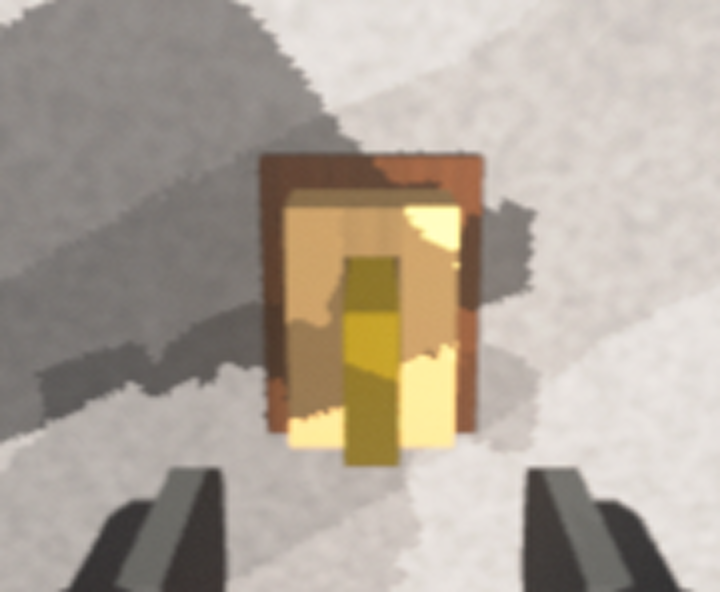

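The wrist zoom shows the spacer top at columns 246–260 (centre 252.9). The jaws are at 215.5 and 291 (centre 253.2), so they are centred on it. I'll go straight down and grip.

```bash
python3 -m creep '{"translation":[[0.15,0,0],[0.3,0,0],[0.4,0,0],[0.435,0,0],[0.435,0,0],[0.435,0,0],[0.435,0,0],[0.435,0,0]],"turn":[[0,0,0],[0,0,0],[0,0,0],[0,0,0],[0,0,0],[0,0,0],[0,0,0],[0,0,0]],"grip":[0,0,0,0,0,0,0,0]}'; python3 - <<'E'
from h import *
need([.4447,-.3092,.056],112.8)
im=viewer.grab_frame('wrist');cv2.imwrite('pics/w3.png',im)
E
```

```text
clock: 2.55
eef_pos: [0.4457, -0.3096, 0.0571]
ee_rot: [0.142, 0.694, 0.139, -0.692]
force: [-0.2, -0.2, -0.6]
gripper_width: 0.502
clk 2.55 pos [ 0.4457 -0.3096  0.0571] force [-0.2 -0.2 -0.6] w 0.502 jaw yaw -67.05 j [-0.61  0.47 -0.18  0.92 -0.    2.13]
trans [ 0.0056 -0.0037  0.004 ] turn [ 0.0033 -0.0023 -0.0058]
```

View pics/w3.png

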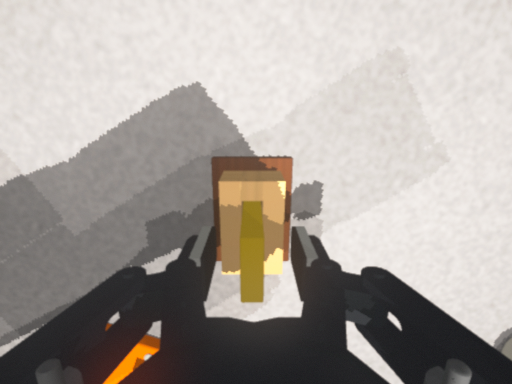

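The spacer sits centred between the jaws (columns 240–264). Closing now, then a small lift.

```bash
python3 -m creep '{"translation":[[0,0,0],[0,0,0],[0,0,0],[0,0,0],[0,0,0],[0,0,0],[0,0,0],[0,0,0]],"turn":[[0,0,0],[0,0,0],[0,0,0],[0,0,0],[0,0,0],[0,0,0],[0,0,0],[0,0,0]],"grip":[1,1,1,1,1,1,1,1]}' 40; python3 -m creep '{"translation":[[-0.1,0,0],[-0.2,0,0],[-0.3,0,0],[-0.4,0,0],[-0.5,0,0],[-0.5,0,0],[-0.5,0,0]],"turn":[[0,0,0],[0,0,0],[0,0,0],[0,0,0],[0,0,0],[0,0,0],[0,0,0]],"grip":[1,1,1,1,1,1,1]}';python3 - <<'E'
from h import *
need([.553,.1165,.16],100.1)
cv2.imwrite('pics/w4.png',viewer.grab_frame('wrist'))
E
```

```text
clock: 3.27
eef_pos: [0.4447, -0.3089, 0.0559]
ee_rot: [0.141, 0.693, 0.14, -0.693]
force: [-0.4, 0.5, 5.0]
gripper_width: 0.124
clock: 3.85
eef_pos: [0.445, -0.309, 0.1559]
ee_rot: [0.142, 0.694, 0.139, -0.692]
force: [0.1, -0.1, -1.1]
gripper_width: 0.122
clk 3.85 pos [ 0.445  -0.309   0.1559] force [ 0.1 -0.1 -1.1] w 0.122 jaw yaw -67.06 j [-0.61  0.37 -0.04  1.15 -0.    2.13]
trans [-0.025  -1.7486 -1.3268] turn [ 0.2854 -0.0019 -0.0043]
```

View pics/w4.png

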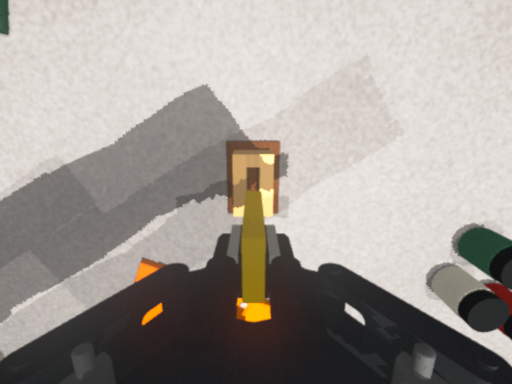

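The spacer is held and clear of the holder. Moving it to the jig.

```bash
python3 -m creep '{"translation":[[0,-0.1,-0.07],[0,-0.3,-0.22],[0,-0.5,-0.37],[0,-0.65,-0.48],[0,-0.8,-0.6],[0,-0.9,-0.67],[0,-0.9,-0.67],[0,-0.9,-0.67]],"turn":[[0.05,0,0],[0.1,0,0],[0.15,0,0],[0.2,0,0],[0.25,0,0],[0.285,0,0],[0.285,0,0],[0.285,0,0]],"grip":[1,1,1,1,1,1,1,1]}';python3 - <<'E'
from h import *
need([.553,.1165,.15],100.1)
E
```

```text
clock: 4.57
eef_pos: [0.4968, -0.0886, 0.1532]
ee_rot: [-0.064, -0.703, -0.064, 0.705]
force: [0.8, -0.9, -1.3]
gripper_width: 0.123
clk 4.57 pos [ 0.4968 -0.0886  0.1532] force [ 0.8 -0.9 -1.3] w 0.123 jaw yaw -79.63 j [-0.18  0.31 -0.14  1.12 -0.    2.79]
trans [ 0.014  -0.958  -0.4613] turn [ 0.0061  0.004  -0.0008]
```

Holding this orientation would take joint 6 past its range (about 3.18 rad), so I'll turn the tool half a turn the other way here, well above everything.

```bash
R='x'; python3 -m creep '{"translation":[[0,0,0],[0,0,0],[0,0,0],[0,0,0],[0,0,0],[0,0,0],[0,0,0]],"turn":[[-1,0,0],[-1,0,0],[-1,0,0],[-1,0,0],[-1,0,0],[-1,0,0],[-1,0,0]],"grip":[1,1,1,1,1,1,1]}'
python3 -m creep '{"translation":[[0,0,0],[0,0,0],[0,0,0],[0,0,0],[0,0,0],[0,0,0],[0,0,0]],"turn":[[-1,0,0],[-1,0,0],[-1,0,0],[-1,0,0],[-1,0,0],[-1,0,0],[-1,0,0]],"grip":[1,1,1,1,1,1,1]}'
python3 -m creep '{"translation":[[0,0,0],[0,0,0],[0,0,0],[0,0,0],[0,0,0],[0,0,0],[0,0,0]],"turn":[[-1,0,0],[-1,0,0],[-1,0,0],[-1,0,0],[-1,0,0],[-1,0,0],[-1,0,0]],"grip":[1,1,1,1,1,1,1]}'
python3 -m creep '{"translation":[[0,0,0],[0,0,0],[0,0,0],[0,0,0],[0,0,0],[0,0,0],[0,0,0],[0,0,0]],"turn":[[-1,0,0],[-1,0,0],[-1,0,0],[-1,0,0],[-1,0,0],[-1,0,0],[-1,0,0],[-1,0,0]],"grip":[1,1,1,1,1,1,1,1]}'
python3 -c "
from h import *
need([.553,.1165,.15],100.1)"
```

```text
clock: 5.15
eef_pos: [0.4965, -0.0921, 0.1537]
ee_rot: [-0.328, -0.626, -0.328, 0.627]
force: [0.2, 0.2, 0.1]
gripper_width: 0.124
clock: 5.73
eef_pos: [0.4965, -0.0921, 0.1537]
ee_rot: [0.543, 0.452, 0.543, -0.454]
force: [0.8, -0.4, -0.0]
gripper_width: 0.121
clock: 6.32
eef_pos: [0.4965, -0.0921, 0.1537]
ee_rot: [0.674, 0.21, 0.675, -0.212]
force: [0.9, -0.7, -0.1]
gripper_width: 0.126
clock: 6.98
eef_pos: [0.4966, -0.092, 0.1538]
ee_rot: [0.704, -0.062, 0.705, 0.061]
force: [-0.1, -0.8, -0.7]
gripper_width: 0.123
clk 6.98 pos [ 0.4966 -0.092   0.1538] force [-0.1 -0.8 -0.7] w 0.123 jaw yaw 100.02 j [-0.18  0.31 -0.14  1.12 -0.   -0.36]
trans [0.017  0.9774 0.4594] turn [-0.0017 -0.0026  0.0015]
```

```bash
python3 -m creep '{"translation":[[0,0.15,0.07],[0,0.3,0.14],[0,0.5,0.24],[0,0.7,0.33],[0,0.85,0.4],[0,0.97,0.46],[0,0.97,0.46],[0,0.97,0.46],[0,0.97,0.46]],"turn":[[0,0,0],[0,0,0],[0,0,0],[0,0,0],[0,0,0],[0,0,0],[0,0,0],[0,0,0],[0,0,0]],"grip":[1,1,1,1,1,1,1,1,1]}'
python3 - <<'E'
from h import *
p=viewer.camera_params('wrist');im=viewer.grab_frame('wrist');cv2.imwrite('pics/w5.png',im)
cv2.imwrite('pics/s5.png',viewer.grab_frame('scene')); cv2.imwrite('pics/t5.png',viewer.grab_frame('top'))
need([.553,.1165,.15],100.1); print('C',-p['R'].T@p['t'])
E
```

```text
clock: 7.73
eef_pos: [0.5535, 0.1154, 0.1538]
ee_rot: [0.704, -0.063, 0.705, 0.061]
force: [0.0, 0.4, -0.1]
gripper_width: 0.121
clk 7.88 pos [0.5537 0.1148 0.1545] force [-0.2 -0.1  1.2] w 0.123 jaw yaw 99.97 j [ 0.21  0.42  0.03  1.18 -0.    0.03]
trans [ 0.0225  0.0088 -0.0022] turn [-0.003  -0.0008  0.0024]
C [0.48255947 0.10107419 0.28606784]
```

View pics/w5.png

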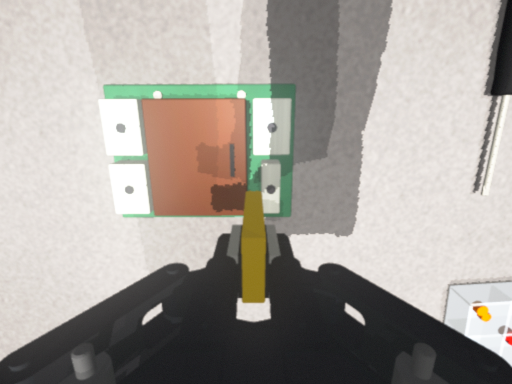

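The wrist view shows the slim block at about (270,188), the gap to its left (columns 247–262), and the spacer's lower end at about (253,195). I'll measure the lateral offset between spacer and gap.

```bash
python3 - <<'E'
from h import *
p=viewer.camera_params('wrist');im=cv2.imread('pics/w5.png')
s=manip.state();R0=axes(s).as_matrix();T=s['eef_pos']
L=lambda uv,z:((cast(p,uv,z)-T)@R0)[:,1:]*1000   # along tool y,z mm
g=cv2.cvtColor(im,cv2.COLOR_BGR2HSV)
for r in(165,172,180,188,196,204): print(r,[tuple(int(x) for x in g[r,u]) for u in range(242,290,2)])
cv2.imwrite('pics/w5z.png',cv2.resize(im[75:235,90:310],None,fx=3.6,fy=3.6,interpolation=cv2.INTER_CUBIC))
b=mask(im,(0,90,40),(15,255,200)); c=big(b,(130,90,262,230)); print('panel',cv2.minAreaRect(c),c.min(0),c.max(0),'rect LZ',cv2.minAreaRect(L(c,.042).astype(np.float32)))
w=mask(im,(0,0,90),(180,60,255)); 
gm=mask(im,(50,70,40),(90,255,255)); c=big(gm,(95,75,305,230)); r=cv2.minAreaRect(L(c,.012).astype(np.float32));print('jig',r)
print('hole slim',L((270.5,189),.036),'hole b',L((272,128),.036),L((121,128),.036),L((129,189.5),.036))
print('spacer low',L([(245,195),(262,195)],T[2]-.05))
E
```

```text
165 [(9, 118, 175), (9, 114, 172), (12, 78, 111), (67, 65, 114), (70, 89, 157), (71, 99, 198), (70, 100, 198), (70, 97, 197), (70, 96, 184), (68, 70, 179), (34, 19, 214), (35, 18, 187), (32, 15, 220), (33, 15, 186), (33, 16, 189), (38, 16, 187), (35, 17, 184), (35, 17, 183), (33, 15, 183), (53, 21, 155), (71, 74, 114), (70, 73, 115), (70, 78, 114), (71, 82, 115)]
172 [(9, 120, 170), (9, 121, 169), (11, 89, 114), (68, 68, 112), (69, 89, 154), (70, 101, 196), (71, 97, 178), (69, 76, 118), (70, 59, 100), (62, 35, 109), (36, 15, 166), (38, 17, 181), (33, 17, 184), (35, 16, 188), (35, 16, 190), (38, 16, 187), (35, 15, 185), (33, 15, 184), (35, 17, 183), (50, 25, 153), (70, 80, 112), (70, 79, 113), (72, 82, 112), (70, 81, 114)]
180 [(9, 124, 161), (8, 122, 157), (12, 103, 109), (68, 74, 114), (69, 89, 141), (70, 86, 136), (67, 74, 114), (69, 75, 112), (69, 73, 105), (63, 44, 109), (33, 17, 165), (33, 17, 180), (33, 17, 181), (33, 16, 186), (35, 18, 186), (37, 18, 186), (35, 17, 183), (37, 18, 182), (33, 16, 180), (63, 40, 148), (71, 93, 137), (71, 96, 136), (70, 94, 135), (71, 96, 136)]
18
[... 898 characters left out ...]
 163), (32, 17, 205), (30, 16, 206), (32, 17, 210), (32, 17, 211), (34, 17, 208), (37, 21, 207), (32, 18, 204), (35, 17, 196), (68, 65, 122), (70, 93, 118), (71, 97, 132), (70, 96, 133), (71, 99, 132)]
panel ((194.0, 156.5), (115.0, 104.0), 90.0) [142  99] [246 214] rect LZ ((-53.20112609863281, -28.958412170410156), (105.66580200195312, 89.13907623291016), 89.96857452392578)
jig ((-53.382293701171875, -29.351234436035156), (182.57481384277344, 132.30770874023438), 0.023246781900525093)
hole slim [[14.72526952  0.39224712]] hole b [[ 15.05278974 -57.07408903]] [[-121.68178146  -57.08987422]] [[-121.94989245    0.94210222]]
spacer low [[ -7.766751   -15.13640189]
 [  4.22887418 -15.14109255]]
```

View pics/w5z.png

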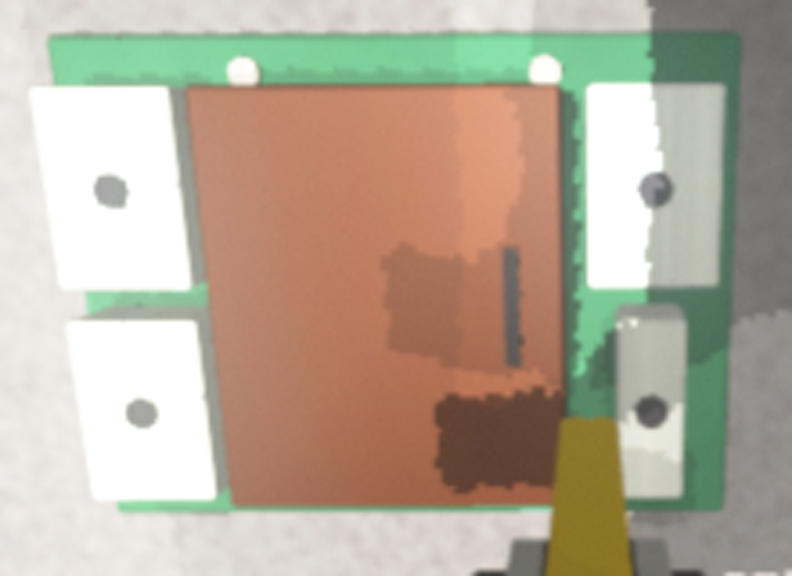

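By ray casting, the gap centre lies at -1.3 mm along tool y and the spacer's lower end at -1.8 mm. I'll shift +0.4 mm and descend to just above the panel, then look.

```bash
python3 -m creep '{"translation":[[0.07,0.002,0],[0.14,0.002,0],[0.21,0.002,0],[0.26,0.002,0],[0.28,0.002,0],[0.28,0.002,0],[0.28,0.002,0]],"turn":[[0,0,0],[0,0,0],[0,0,0],[0,0,0],[0,0,0],[0,0,0],[0,0,0]],"grip":[1,1,1,1,1,1,1]}'
python3 - <<'E'
from h import *
p=viewer.camera_params('wrist');im=viewer.grab_frame('wrist');cv2.imwrite('pics/w6.png',im)
cv2.imwrite('pics/w6z.png',cv2.resize(im[150:310,180:320],None,fx=5,fy=3.7,interpolation=cv2.INTER_CUBIC))
ims=viewer.grab_frame('scene');cv2.imwrite('pics/s6z.png',cv2.resize(ims[150:260,230:340],None,fx=5,fy=5,interpolation=cv2.INTER_CUBIC))
need([.553,.1165,.062],100.1)
E
```

```text
clock: 8.47
eef_pos: [0.5542, 0.1165, 0.099]
ee_rot: [0.705, -0.063, 0.704, 0.062]
force: [-0.3, 0.1, -0.7]
gripper_width: 0.122
clk 8.57 pos [0.5548 0.1168 0.0997] force [-0.8 -0.1 -0.1] w 0.121 jaw yaw 100.1 j [ 0.21  0.47 -0.05  1.05 -0.    0.03]
trans [ 0.1885  0.0002 -0.0095] turn [0.     0.0026 0.002 ]
```

View pics/w6z.png

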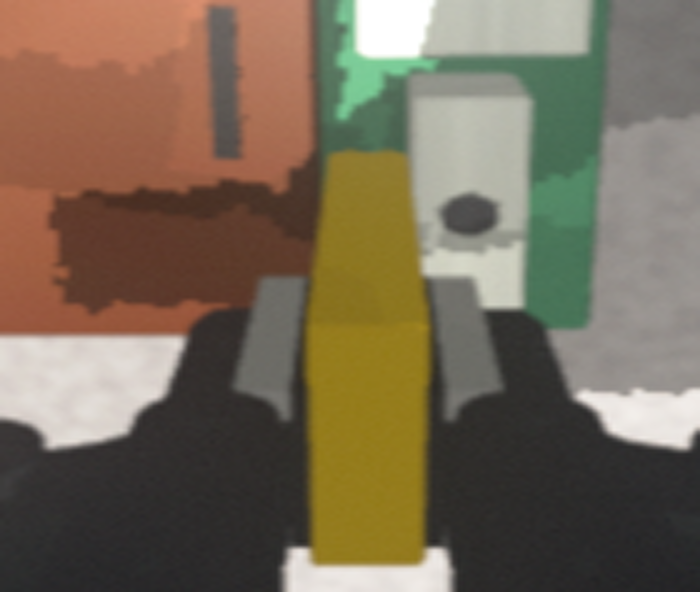

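View pics/s6z.png

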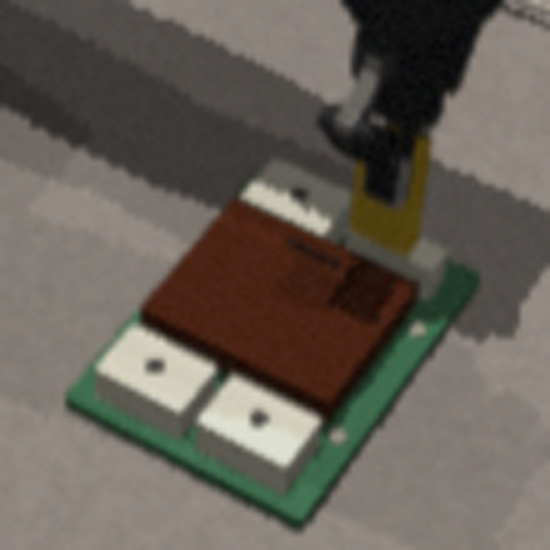

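The spacer is centred over the gap: in the zoom its lower end spans columns 328–408, between the panel edge at 320 and the block edge at 412. Inserting slowly.

```bash
python3 -m creep '{"translation":[[0.03,0,0],[0.06,0,0],[0.09,0,0],[0.12,0,0],[0.12,0,0],[0.12,0,0]],"turn":[[0,0,0],[0,0,0],[0,0,0],[0,0,0],[0,0,0],[0,0,0]],"grip":[1,1,1,1,1,1]}'
```

```text
clock: 9.07
eef_pos: [0.5534, 0.1168, 0.0739]
ee_rot: [0.704, -0.063, 0.705, 0.062]
force: [0.4, 0.2, 0.4]
gripper_width: 0.122
```

```bash
python3 -m creep '{"translation":[[0.02,0,0],[0.04,0,0],[0.05,0,0],[0.05,0,0],[0.05,0,0]],"turn":[[0,0,0],[0,0,0],[0,0,0],[0,0,0],[0,0,0]],"grip":[1,1,1,1,1]}'; python3 -m creep '{"translation":[[0.005,0,0],[0.01,0,0],[0.01,0,0],[0.01,0,0]],"turn":[[0,0,0],[0,0,0],[0,0,0],[0,0,0]],"grip":[1,1,1,1]}'
```

```text
clock: 9.48
eef_pos: [0.5539, 0.1168, 0.0646]
ee_rot: [0.704, -0.063, 0.704, 0.062]
force: [0.6, -0.2, -0.6]
gripper_width: 0.126
clock: 9.82
eef_pos: [0.5541, 0.1168, 0.0628]
ee_rot: [0.705, -0.063, 0.704, 0.062]
force: [-1.1, 0.1, -0.8]
gripper_width: 0.125
```

```bash
python3 -m creep '{"translation":[[0.005,0,0],[0.01,0,0],[0.01,0,0],[0.01,0,0]],"turn":[[0,0,0],[0,0,0],[0,0,0],[0,0,0]],"grip":[1,1,1,1]}'; python3 -c "
from h import *
im=viewer.grab_frame('wrist');cv2.imwrite('pics/w7.png',im)
ims=viewer.grab_frame('scene');cv2.imwrite('pics/s7z.png',cv2.resize(ims[150:260,230:340],None,fx=5,fy=5,interpolation=cv2.INTER_CUBIC))
need([.553,.1165,.062],100.1)"
```

```text
clock: 10.15
eef_pos: [0.5543, 0.1169, 0.0619]
ee_rot: [0.705, -0.063, 0.704, 0.062]
force: [-1.2, 0.0, 6.1]
gripper_width: 0.127
clk 10.25 pos [0.5544 0.1169 0.0619] force [-2.5 -0.3  5.9] w 0.125 jaw yaw 100.12 j [ 0.21  0.51 -0.1   0.96 -0.    0.03]
trans [-0.0006 -0.0006 -0.007 ] turn [0.0004 0.0018 0.0019]
```

View pics/s7z.png

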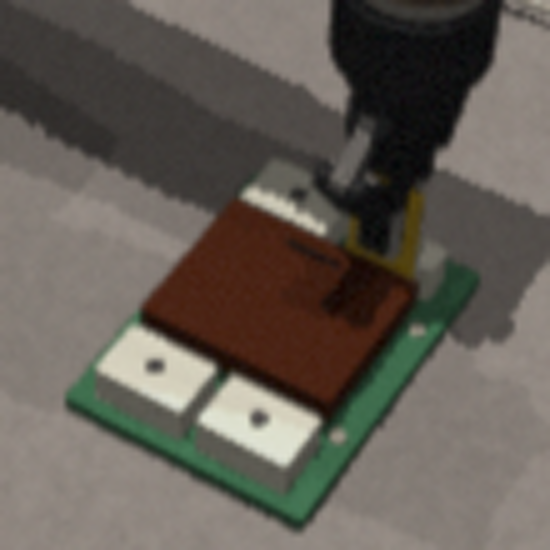

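View pics/w7.png

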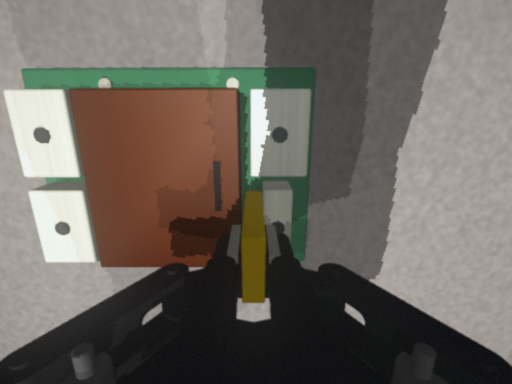

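Contact came at the expected height (TCP 0.062, 6 N), and the spacer is down in the gap beside the slim block. Releasing it.

```bash
python3 -m creep '{"translation":[[0,0,0],[0,0,0],[0,0,0],[0,0,0],[0,0,0],[0,0,0],[0,0,0]],"turn":[[0,0,0],[0,0,0],[0,0,0],[0,0,0],[0,0,0],[0,0,0],[0,0,0]],"grip":[0.6,0.4,0.2,0.2,0.2,0.2,0.2]}'; python3 -m creep '{"translation":[[-0.05,0,0],[-0.15,0,0],[-0.3,0,0],[-0.4,0,0],[-0.5,0,0],[-0.5,0,0],[-0.5,0,0]],"turn":[[0,0,0],[0,0,0],[0,0,0],[0,0,0],[0,0,0],[0,0,0],[0,0,0]],"grip":[0.2,0.2,0.2,0.2,0.2,0.2,0.2]}'; python3 -c "
from h import *
p=viewer.camera_params('wrist')
im=viewer.grab_frame('wrist');cv2.imwrite('pics/w8.png',im)
ims=viewer.grab_frame('scene');cv2.imwrite('pics/s8z.png',cv2.resize(ims[150:260,230:340],None,fx=5,fy=5,interpolation=cv2.INTER_CUBIC))
need([.5338,.0567,.12],100.1)"
```

```text
clock: 10.83
eef_pos: [0.554, 0.1168, 0.0606]
ee_rot: [0.704, -0.063, 0.704, 0.062]
force: [0.8, 0.4, 0.1]
gripper_width: 0.405
clock: 11.42
eef_pos: [0.5551, 0.1172, 0.1627]
ee_rot: [0.706, -0.063, 0.703, 0.062]
force: [-0.1, 0.2, -0.5]
gripper_width: 0.401
clk 11.52 pos [0.5534 0.1169 0.1601] force [-1.  -1.   0.2] w 0.398 jaw yaw 100.12 j [ 0.21  0.42  0.04  1.19 -0.    0.03]
trans [ 0.2011 -0.2785 -0.1492] turn [ 0.0004 -0.0012  0.002 ]
```

View pics/s8z.png

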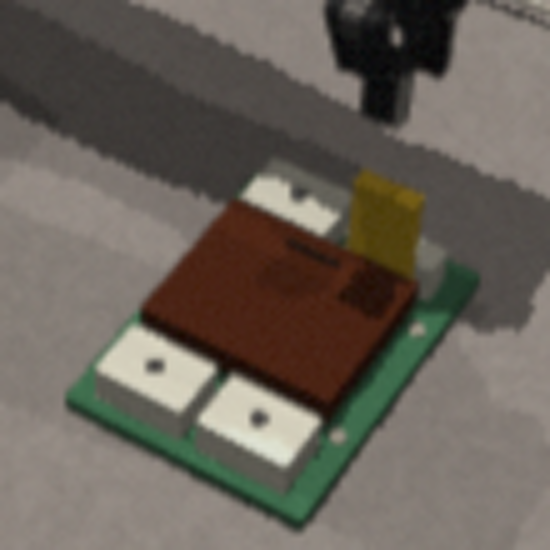

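View pics/w8.png

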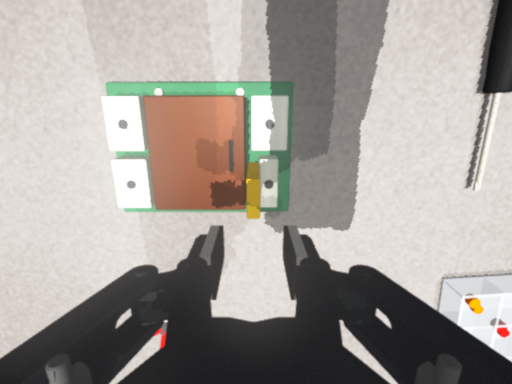

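The spacer stands upright in the gap, released, with the panel still proud. Now I'll shut the fingers and move over the panel, on the side away from the spacer.

```bash
python3 -m creep '{"translation":[[0,-0.08,-0.03],[0,-0.16,-0.06],[0,-0.24,-0.09],[0,-0.33,-0.13],[0,-0.33,-0.13],[0,-0.33,-0.13],[0,-0.33,-0.13],[0,-0.33,-0.13]],"turn":[[0,0,0],[0,0,0],[0,0,0],[0,0,0],[0,0,0],[0,0,0],[0,0,0],[0,0,0]],"grip":[1,1,1,1,1,1,1,1]}'; python3 -c "
from h import *
need([.536,.046,.053],100.1)"
```

```text
clock: 12.18
eef_pos: [0.5399, 0.0481, 0.1602]
ee_rot: [0.704, -0.063, 0.705, 0.062]
force: [0.3, 1.0, 0.1]
gripper_width: 0.001
clk 12.18 pos [0.5399 0.0481 0.1602] force [0.3 1.  0.1] w 0.001 jaw yaw 100.17 j [ 0.09  0.37 -0.03  1.17 -0.   -0.09]
trans [ 0.536  -0.0062 -0.0204] turn [ 0.0014 -0.0009  0.0015]
```

Lowering to about 3 mm above the panel (tips at 0.045, TCP 0.056).

```bash
python3 -m creep '{"translation":[[0.1,0,0],[0.2,0,0],[0.3,0,0],[0.4,0,0],[0.48,0,0],[0.51,0,0],[0.51,0,0],[0.51,0,0]],"turn":[[0,0,0],[0,0,0],[0,0,0],[0,0,0],[0,0,0],[0,0,0],[0,0,0],[0,0,0]],"grip":[1,1,1,1,1,1,1,1]}'; python3 -m creep '{"translation":[[0.01,0,0],[0.02,0,0],[0.03,0,0],[0.03,0,0],[0.03,0,0]],"turn":[[0,0,0],[0,0,0],[0,0,0],[0,0,0],[0,0,0]],"grip":[1,1,1,1,1]}'
```

```text
clock: 12.85
eef_pos: [0.5403, 0.0478, 0.059]
ee_rot: [0.704, -0.063, 0.704, 0.062]
force: [-0.7, 1.2, -0.0]
gripper_width: 0.001
clock: 13.27
eef_pos: [0.5403, 0.0473, 0.0532]
ee_rot: [0.705, -0.063, 0.704, 0.062]
force: [0.2, -1.2, 0.4]
gripper_width: -0.0
```

```bash
python3 -m creep '{"translation":[[0.01,0,0],[0.02,0,0],[0.025,0,0],[0.025,0,0],[0.025,0,0]],"turn":[[0,0,0],[0,0,0],[0,0,0],[0,0,0],[0,0,0]],"grip":[1,1,1,1,1]}'; python3 -m creep '{"translation":[[0.005,0,0],[0.01,0,0],[0.01,0,0],[0.01,0,0]],"turn":[[0,0,0],[0,0,0],[0,0,0],[0,0,0]],"grip":[1,1,1,1]}'
```

```text
clock: 13.68
eef_pos: [0.5403, 0.0473, 0.049]
ee_rot: [0.705, -0.063, 0.704, 0.062]
force: [-3.0, -0.4, 9.3]
gripper_width: -0.002
clock: 14.02
eef_pos: [0.5403, 0.0472, 0.0473]
ee_rot: [0.705, -0.063, 0.704, 0.062]
force: [-3.5, -0.6, 9.7]
gripper_width: -0.0
```

```bash
python3 -m creep '{"translation":[[0.005,0,0],[0.008,0,0],[0.008,0,0],[0.008,0,0]],"turn":[[0,0,0],[0,0,0],[0,0,0],[0,0,0]],"grip":[1,1,1,1]}'; python3 -m creep '{"translation":[[0.003,0,0],[0.003,0,0],[0.003,0,0],[0.003,0,0]],"turn":[[0,0,0],[0,0,0],[0,0,0],[0,0,0]],"grip":[1,1,1,1]}'
```

```text
clock: 14.35
eef_pos: [0.5403, 0.0472, 0.047]
ee_rot: [0.705, -0.063, 0.704, 0.062]
force: [-6.0, -1.3, 18.8]
gripper_width: -0.001
clock: 14.68
eef_pos: [0.5403, 0.0472, 0.0469]
ee_rot: [0.705, -0.063, 0.703, 0.062]
force: [-8.8, -0.9, 21.5]
gripper_width: 0.0
```

The panel is on its stop: TCP 0.0469 puts the tips at 0.036, and the force rose past the 10 N spring to 21 N. I'll hold and check.

```bash
python3 -m creep '{"translation":[[0,0,0],[0,0,0],[0,0,0],[0,0,0],[0,0,0],[0,0,0]],"turn":[[0,0,0],[0,0,0],[0,0,0],[0,0,0],[0,0,0],[0,0,0]],"grip":[1,1,1,1,1,1]}'; python3 -c "
from h import *
im=viewer.grab_frame('wrist');cv2.imwrite('pics/w9.png',im)
ims=viewer.grab_frame('scene');cv2.imwrite('pics/s9z.png',cv2.resize(ims[140:260,220:350],None,fx=5,fy=5,interpolation=cv2.INTER_CUBIC))
print(manip.state()['force'],manip.state()['eef_pos'])"
```

```text
clock: 15.18
eef_pos: [0.5403, 0.0472, 0.047]
ee_rot: [0.705, -0.063, 0.703, 0.062]
force: [-7.3, -1.1, 22.2]
gripper_width: 0.001
[-6.97757858 -1.26806949 21.10961139] [0.54035642 0.04725723 0.04696604]
```

View pics/s9z.png

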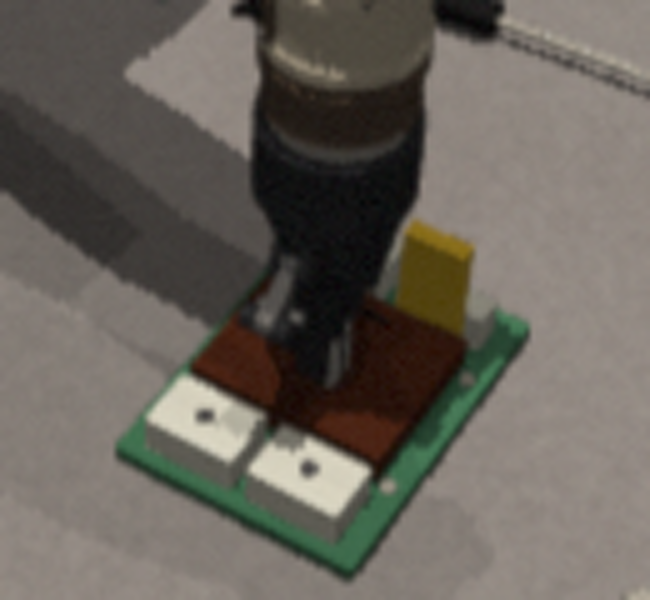

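View pics/w9.png

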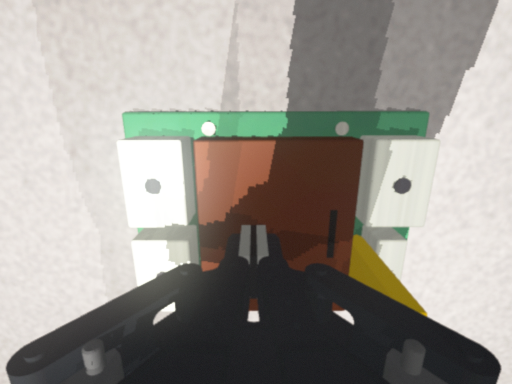

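The scene view shows the panel level with the blocks and the spacer upright and clear of the gripper at about (435,280) in the zoom. The push holds steady at 21–22 N, so I'm handing in.

```bash
python3 -c "
from plant import manip
print(manip.sign_off())"
```

```text
the job is handed in; nothing more can be done
None
```

I lifted the yellow spacer from its holder, slid it upright to the bottom of the wide gap at the slim stop block and let go of it. I then pressed the brown panel flush with the closed fingertips and handed the job in at about 15.3 s, still pressing. The system gave no verdict.

**Last checks:**
- **Spacer:** it met the base at the expected height with about 6 N. The pictures show it upright in the gap and clear of the gripper. With the gripper in front, I judged that clearance by eye.
- **Panel:** the tips stood at z ≈ 0.036 m and the push held steady at 21–22 N, well above the 10 N spring, so the panel is on its stop. A sideways force of about 7 N was also present.
- **Bystanders:** all carrying moves stayed well above the car, pliers and screwdriver. I did not measure their positions again at the end.

**Disagreement:** the top and wrist cameras differed by 3–5 mm on where the holder stands. I centred the grasp on the jaws as the wrist camera saw them, and the insertion on the spacer and gap in its view. Both then went in without side force.

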